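Stroke-test two piston dispensers and reject the stiff one

ROBOT

A 6-joint arm with a two-finger parallel gripper is mounted at the origin on the work surface. World frame = base frame: x ahead of the robot, y to its left, z up, the work surface at z = 0. Lengths are in m, angles in rad, forces in N, time in s.
With the tool pointing down it reaches from about 0.325 to 0.775 m from the base axis. Payload 5.5 kg.
Tool frame: the origin (TCP) lies on the centre line of the jaws, within the pads' length; the fingertips stand 17 mm ahead of it and the grasp point (between the pads) lies 2 mm behind it; z points along the fingers, y is the direction in which the jaws open and shut (so a half turn about z gives the same grasp; the last joint's range is limited). The gripper opens to 88 mm and grips with 3 to 60 N. Pads are 20 mm wide; open, the fingers measure 115 mm over their backs; the gripper's body (75 mm by 178 mm) begins 61 mm behind the grasp point.
Start: joints at [1.06, 0.091, 1.231, -0, 1.82, -0.057], TCP at [0.263, 0.539, 0.24] pointing down, gripper open.
Joint ranges: [-2.87, 2.87], [-0.86, 2.18], [0.17, 2.46], [-1.51, 4.65], [0.06, 2.69], [-2.65, 2.65]. Speed limits (rad/s): [2.57, 2.57, 3.01, 3.14, 3.14, 3.14].

INTERFACE

Orientations are given as [roll, pitch, yaw] about the fixed x, y, z axes, in that order (R = Rz(yaw) Ry(pitch) Rx(roll)).
In Python, from plant import r gives the robot as it stands. The module is installed in compiled form; this text tells all that it offers.
- The arm moves only by the tool step_arm, never from a script. Its argument "targets" is text: rows parted by semicolons, each of 5 numbers parted by spaces: the opening, from 0 (shut) to 1 (fully open), then the shift along the tool's x, y, z in m, then the turn about the tool's z in degrees. A call has 1 to 20 rows; each row shifts and turns the commanded pose from where the row before left it, along the tool's axes as they then stand; what a row does not reach is not made up. A row lasts 1/10 s, in which the tool goes at most 50 mm and 8.59 degrees, less where a joint would pass 70% of its speed; a pose out of reach is approached as far as the arm can. A call is refused whole if a number of a shift passes 0.05 or a number of a turn 8.59, either way. A call with a gripper value outside its range is refused whole. The fingers move at their own pace and stop on an object; "force" is the grip in N (left out, the last holds). Time passes only in rows, so rows that do not move let the fingers close. It gives the time, the measured TCP pose, the force and the opening at its end, in the units of the state.
- r.observe(): the state, without advancing time (a new reading comes with each control period).
- r.snapshot(name): name is "side" or "top" or "wrist"; returns the picture (384x512x3 uint8, red, green, blue); there is no depth.
- r.camera_model(name): a dict with "intrinsics" (3x3 intrinsics, pixels), "rvec" (rotation vector, rad) and "tvec" (3), from world to camera coordinates, as OpenCV has them. Camera axes: x right, y down, z forward; pixel columns grow to the right and rows downward; lengths in m; the calibration is good to about 2 mm. The wrist camera is an equidistant fisheye: a pixel r from the principal point sees the ray r / f radians off the axis. A picture is of the moment at which its call begins: read the wrist's pose just before it. camera_model takes no time and is no camera call; for the wrist camera it gives the pose at the moment of the call.
- r.hand_in(): hands the job in, once; it reports no verdict.
The state is a dict: "time": time; "joints": joint angles; "qvel": joint speeds; "tau": joint torques, N m; "position": TCP position; "eef_rot": TCP orientation; "wrist_force": force on the tool from outside, world axes, zero at the start; "ft_torque": the same for the moment, N m; "finger_gap": finger opening in m.
Only numpy, scipy, OpenCV 4.12 (cv2) and the standard library are available. Lean on these libraries where they do the work, as an engineer would, in place of code of your own. Each camera call takes 0.05 s, during which the arm holds its last target. There are 200 camera calls.

TASK

Press the plunger of each of the two piston dispensers straight down to test it: one runs smoothly and must be pushed fully home and left standing where it is; the other stiffens part of the way down. Stop pushing as soon as the resistance rises, do not force it, and stand that dispenser upright in the empty metal tray.

Things in the scene. Friction and masses are not known exactly. Their poses are not given: they have to be found in the camera images.
- dispenser_1: A loose piston dispenser standing upright: round white jar 60 mm across, 70 mm high; above it a grey collar 36 mm across, from 70 to 106 mm up; a steel plunger rises out of the collar. Origin: centre of its underside, z up. About 0.4 kg. Grip it from above by the collar, around the plunger. The jar with a plain screw cap and no plunger is not part of the job.
- dispenser_2: A dispenser identical to dispenser_1 in size and looks. Which of the two is faulty varies and cannot be seen. A faulty plunger starts as easily as a sound one, but from 6 mm of stroke on its resistance climbs about 2 N per mm; let go, it rises a little and stays about 7 mm down. More than 20 N on a plunger not yet home is forcing it.
- plunger_1: Plunger of dispenser_1: steel push head 32 mm across, 8 mm thick, on a rod on the jar's axis. Origin: centre of the head's top, 134 mm above the jar's underside when up (may start 2 mm lower), 114 mm when fully home (20 mm stroke, straight down). It does not spring back. A sound plunger takes about 3 N all the way to its firm stop.
- plunger_2: Plunger of dispenser_2, the same as plunger_1: origin at the centre of the head's top, 134 mm above the jar's underside when up (may start 2 mm lower), 114 mm when fully home.
- reject_tray: Fixed, empty, open aluminium tray, 180 mm along its x, 160 mm along its y, 25 mm high, walls and floor 5 mm thick. Origin: centre of its underside; its inner floor lies 5 mm above that. It stands to the left or right of the dispensers; on the other side is a fixed orange tube rack, about 120 mm high with its tubes.
Things that resemble listed ones, but are neither listed nor needed, are in the scene too. Leave any brown or turquoise look-alike of the dispenser_1 alone.

How it is judged:
By the outcome, as a careful person would: the job done as asked, in the order asked, and still so for the second after the job is handed in, with the robot touching nothing.
It also fails if it takes over 54 s, if anything falls off the work surface, if the arm or the gripper's body presses on something with over 40 N, if the wrist force passes 120 N, or if a joint passes its speed limit or range.

## Working session

There is one attempt and no reset: what is moved stays moved. The work goes in short steps, Python scripts to look and compute and a tool call to move; the robot and the scene stay as the last step left them, time stands still between calls to the robot, and variables do not carry over. Pictures are saved under pics/ and viewed, about 8 in all and at most 12, crops included, and the job is handed in when it is done.

Besides the shell and the picture viewer there is one more tool, called after ">>>" in YAML: its name, and indented under it one key for each argument. step_arm: Moves the arm, as the interface text tells. Its arguments: {"type":"object","properties":{"targets":{"type":"string"},"force":{"type":"number"}},"required":["targets"]}

```bash
mkdir -p pics
python3 - <<'E'
from plant import r
import cv2,numpy as np
for n in("top","side"):
    cv2.imwrite(f"pics/{n}0.png",cv2.resize(r.snapshot(n)[:,:,::-1],(800,600),interpolation=cv2.INTER_CUBIC))
    m=r.camera_model(n);R=cv2.Rodrigues(np.array(m["rvec"]))[0];print(n,m["intrinsics"],-R.T@np.array(m["tvec"]).ravel(),R[2])
print(r.observe())
E
```

```text
top [[433.64051652   0.         262.95611609]
 [  0.         433.64051652 191.11368343]
 [  0.           0.           1.        ]] [ 0.48905198 -0.07413355  0.94870012] [ 0.06379483 -0.01036512 -0.99790921]
side [[444.21903466   0.         251.95032731]
 [  0.         444.21903466 191.88402997]
 [  0.           0.           1.        ]] [ 0.1873558  -0.75937306  0.5408929 ] [ 0.41975529  0.76623045 -0.48651454]
{'time': 0.1, 'joints': array([ 1.06026342e+00,  9.17975174e-02,  1.23177451e+00, -3.76601590e-06,
        1.81976161e+00, -5.67012859e-02]), 'qvel': array([-0.00059116, -0.00209895, -0.00230866,  0.00107109,  0.00013314,
       -0.00095651]), 'tau': array([ 4.03833590e-03, -4.47855449e+01, -4.07569134e+01,  7.02356268e-02,
        2.84013350e-02, -7.76414231e-05]), 'position': array([0.26293994, 0.53906458, 0.23860644]), 'eef_rot': array([-3.13985426e+00, -9.50175846e-05,  2.68776002e+00]), 'wrist_force': array([-0.69034033, -0.60491873, -0.66323514]), 'ft_torque': array([ 0.02044887, -0.0141468 , -0.0442025 ]), 'finger_gap': 0.08772793325593141}
```

View pics/top0.png

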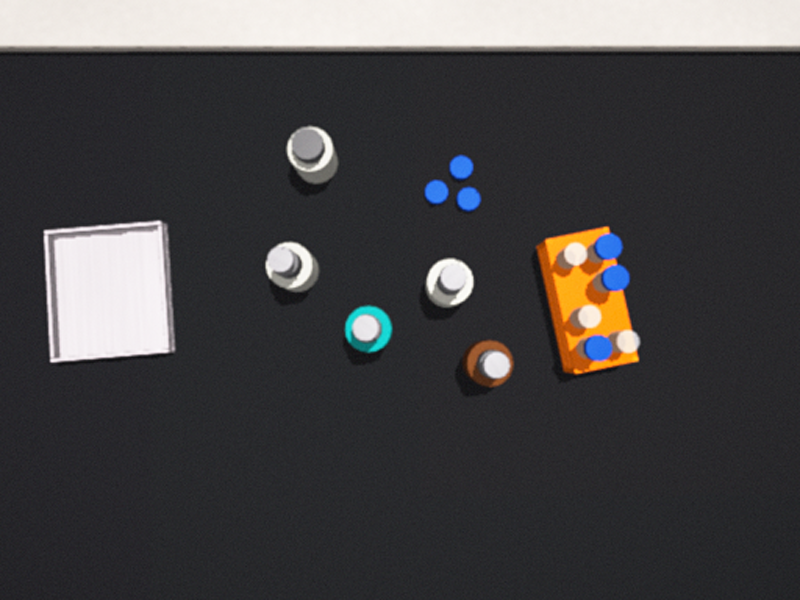

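View pics/side0.png

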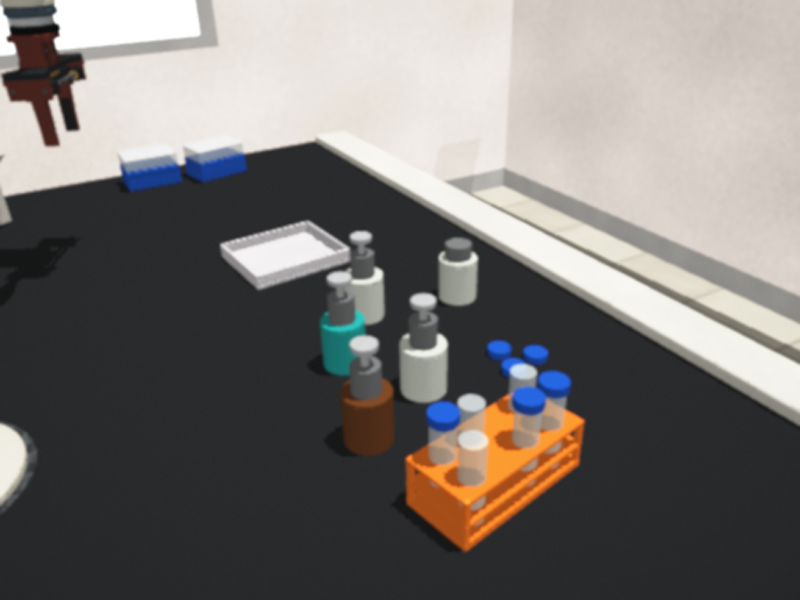

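```bash
cat > h.py <<'E'
from plant import r
import cv2,numpy as np
def bp(n,px,z):
    m=r.camera_model(n);R=cv2.Rodrigues(np.array(m["rvec"]))[0];c=-R.T@np.array(m["tvec"]).ravel()
    d=R.T@np.linalg.inv(m["intrinsics"])@np.array([*px,1.]);return c+d*(z-c[2])/d[2]
def proj(n,P):
    m=r.camera_model(n);return cv2.projectPoints(np.array(P,float).reshape(-1,3),m["rvec"],m["tvec"],m["intrinsics"],None)[0][:,0]
E
python3 - <<'E'
from h import *
for p in[(45,231),(163,222),(173,352),(52,361)]:print("tray",bp("top",np.array(p)/1.5625,.025).round(4))
im=r.snapshot("top")[:,:,::-1];im=im.copy()
tiles=[]
s=10
for p in [(284,262),(453,277)]:
    u=np.array(p)/1.5625; P=bp("top",u,.133);print("head",P.round(4))
    x0,y0=int(u[0])-20,int(u[1])-22
    t=cv2.resize(im[y0:y0+48,x0:x0+40],None,fx=s,fy=s,interpolation=cv2.INTER_CUBIC)
    a=np.linspace(0,2*np.pi,60)
    for (h,rad,c) in[(.133,.016,(0,0,255)),(.07,.03,(0,255,0)),(0,.03,(255,0,0))]:
        q=(proj("top",[[P[0]+rad*np.cos(t_),P[1]+rad*np.sin(t_),h] for t_ in a])-[x0,y0]+.5)*s
        cv2.polylines(t,[q.astype(int)],True,c,1)
    tiles.append(t[:,:395])
cv2.imwrite("pics/c1.png",np.hstack(tiles))
E
```

```text
tray [0.6426 0.4162 0.025 ]
tray [0.6546 0.2556 0.025 ]
tray [0.4768 0.2388 0.025 ]
tray [0.4655 0.4015 0.025 ]
head [0.5861 0.0705 0.133 ]
head [ 0.5672 -0.1337  0.133 ]
```

View pics/c1.png

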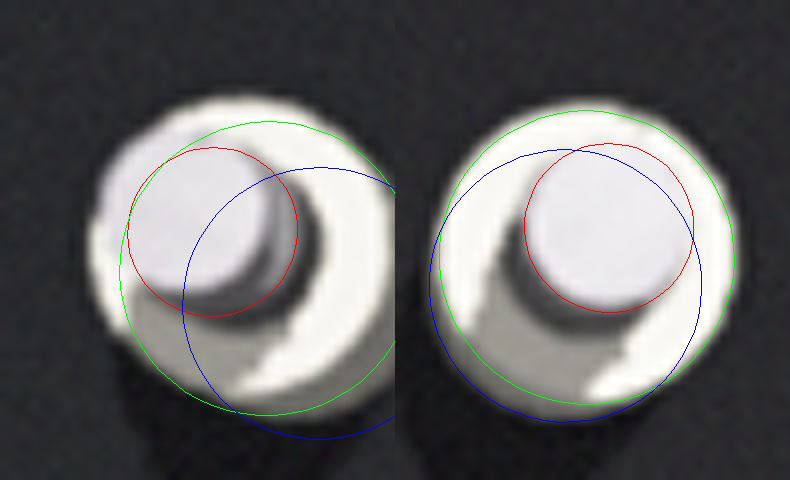

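Left head centre sits at crop (183,212), i.e. 3 px left and 2 px above my guess. That puts A at (0.590, 0.076). The right head fits, so B is at (0.568, -0.134). The tray centre is about (0.560, 0.328). Next I move over A with the jaws shut.

>>> step_arm:
  targets: "0 -.0355 -.0195 0 0;0 -.0355 -.0195 0 0;0 -.0355 -.0195 0 0;0 -.0355 -.0195 0 0;0 -.0355 -.0195 0 0;0 -.0355 -.0195 0 0;0 -.0355 -.0195 0 0;0 -.0355 -.0195 0 0;0 -.0355 -.0195 0 0;0 -.0355 -.0195 0 0;0 -.0355 -.0195 0.015 0;0 -.0355 -.0195 0.015 0;0 -.0355 -.0195 0.015 0;0 -.0355 -.0195 0.01 0;0 0 0 0 0;0 0 0 0 0"
  force: 20

```text
time: 1.75
position: [0.5899, 0.0755, 0.1837]
eef_rot: [-3.141, -0.002, 2.686]
wrist_force: [0.5, 0.4, -0.5]
finger_gap: 0.0008
```

>>> step_arm:
  targets: "0 0 0 0.01 0;0 0 0 0.01 0;0 0 0 0 0;0 0 0 0 0"

```text
time: 2.15
position: [0.5895, 0.0768, 0.1642]
eef_rot: [-3.141, -0.001, 2.689]
wrist_force: [-0.4, 0.3, 0.4]
finger_gap: 0.0007
```

Run:
```python
from h import *
print(r.observe()["position"])
im=r.snapshot("side")[:,:,::-1];w=r.snapshot("wrist")[:,:,::-1]
x,y=proj("side",[.59,.076,.14])[0].astype(int);print(x,y)
t=cv2.resize(im[y-30:y+30,x-20:x+20],(400,600),interpolation=cv2.INTER_CUBIC)
a=np.linspace(0,2*np.pi,60)
for z in(.134,.132):
  q=(proj("side",[[.59+.016*np.cos(b),.076+.016*np.sin(b),z] for b in a])-[x-20,y-30]+.5)*10
  cv2.polylines(t,[q.astype(int)],True,(0,0,255),1)
cv2.imwrite("pics/s2.png",np.hstack([t,cv2.resize(w,(400,300)).repeat(1,0) if 0 else cv2.copyMakeBorder(cv2.resize(w,(400,300)),0,300,0,0,0)]))
```

```text
[0.5894971  0.07682476 0.16423214]
229 148
```

View pics/s2.png

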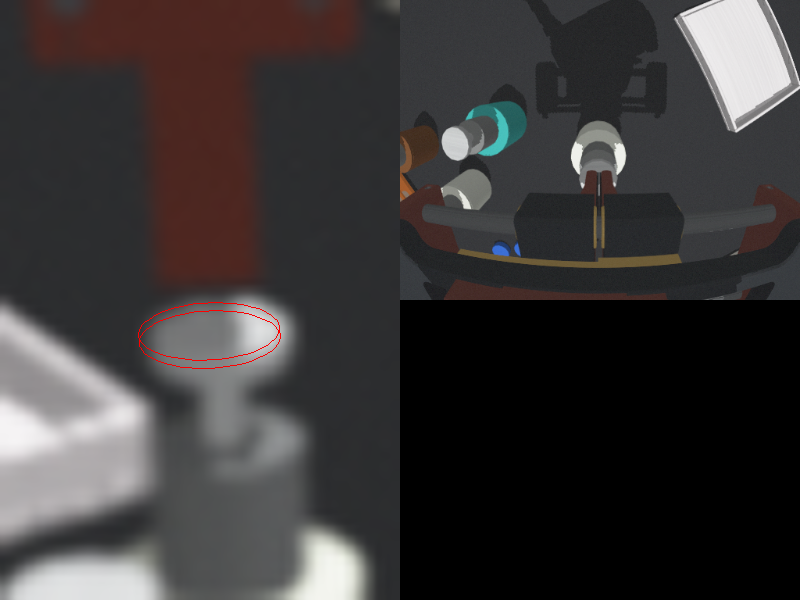

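In the side crop the head lies directly under the fingertips, within about 2 mm. The wrist view agrees. Now I press gently.

>>> step_arm:
  targets: "0 0 0 0.003 0;0 0 0 0.003 0;0 0 0 0.003 0;0 0 0 0.003 0;0 0 0 0.002 0;0 0 0 0.001 0;0 0 0 0.001 0;0 0 0 0.001 0;0 0 0 0.001 0"

```text
time: 3.15
position: [0.5901, 0.076, 0.1468]
eef_rot: [3.141, 0.0, 2.688]
wrist_force: [-1.9, 0.5, 1.6]
finger_gap: -0.0001
```

>>> step_arm:
  targets: "0 0 0 0.001 0;0 0 0 0.001 0;0 0 0 0.001 0"

```text
time: 3.45
position: [0.5902, 0.076, 0.144]
eef_rot: [3.141, 0.0, 2.688]
wrist_force: [-1.4, -0.3, 5.1]
finger_gap: 0.0007
```

>>> step_arm:
  targets: "0 0 0 0.001 0"

```text
time: 3.55
position: [0.5902, 0.076, 0.1433]
eef_rot: [3.141, 0.001, 2.688]
wrist_force: [-2.3, -0.8, 7.0]
finger_gap: 0.0007
```

>>> step_arm:
  targets: "0 0 0 0.001 0"

```text
time: 3.65
position: [0.5903, 0.0761, 0.1426]
eef_rot: [3.141, 0.001, 2.688]
wrist_force: [-2.7, -0.7, 8.2]
finger_gap: 0.0004
```

A resists from about 6 mm on: 5.1, 7.0, then 8.2 N at 8.4 mm of stroke. It is the faulty one, so I stop and back off. Next is B.

>>> step_arm:
  targets: "0 0 0 -0.015 0;0 0 0 -0.02 0;0 -.012 -.033 0 0;0 -.012 -.033 0 0;0 -.012 -.033 0 0;0 -.012 -.033 0 0;0 -.012 -.033 0 0;0 -.012 -.033 0 0;0 0 0 0 0;0 0 0 0 0"

```text
time: 4.65
position: [0.568, -0.134, 0.1768]
eef_rot: [3.141, 0.0, 2.686]
wrist_force: [0.0, 0.3, -0.9]
finger_gap: 0.0009
```

Run:
```python
from h import *
print(r.observe()["position"])
im=r.snapshot("side")[:,:,::-1];w=r.snapshot("wrist")[:,:,::-1]
x,y=proj("side",[.568,-.134,.14])[0].astype(int);print(x,y)
t=cv2.resize(im[y-30:y+30,x-20:x+20],(400,600),interpolation=cv2.INTER_CUBIC)
w=cv2.resize(w[120:312,128:384],(400,300))
x,y=proj("side",[.590,.076,.10])[0].astype(int)
t2=cv2.resize(im[y-20:y+25,x-30:x+30],(400,300),interpolation=cv2.INTER_CUBIC)
cv2.imwrite("pics/s3.png",np.hstack([t,np.vstack([w,t2])]))
```

```text
[ 0.56801082 -0.1339942   0.17683952]
269 188
```

View pics/s3.png

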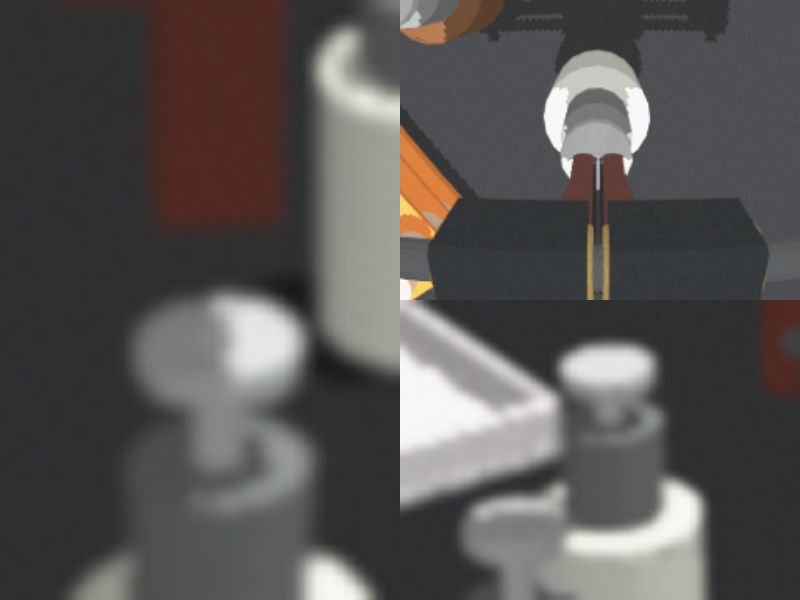

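B is centred under the fingertips, and A still stands with its plunger partly down. Pressing B.

>>> step_arm:
  targets: "0 0 0 0.01 0;0 0 0 0.01 0;0 0 0 0.004 0;0 0 0 0.001 0;0 0 0 0.001 0;0 0 0 0.001 0;0 0 0 0.001 0;0 0 0 0.001 0;0 0 0 0.001 0;0 0 0 0.001 0;0 0 0 0.001 0;0 0 0 0.001 0"

```text
time: 5.95
position: [0.5681, -0.1335, 0.1437]
eef_rot: [3.141, 0.0, 2.688]
wrist_force: [0.3, -0.1, 1.2]
finger_gap: 0.0005
```

>>> step_arm:
  targets: "0 0 0 0.001 0"

```text
time: 6.05
position: [0.5681, -0.1335, 0.1426]
eef_rot: [3.141, 0.0, 2.688]
wrist_force: [1.2, 0.9, 2.2]
finger_gap: 0.0004
```

>>> step_arm:
  targets: "0 0 0 0.001 0"

```text
time: 6.15
position: [0.5681, -0.1335, 0.1416]
eef_rot: [3.142, 0.0, 2.688]
wrist_force: [0.5, 0.5, 1.8]
finger_gap: 0.0008
```

>>> step_arm:
  targets: "0 0 0 0.001 0;0 0 0 0.002 0;0 0 0 0.002 0;0 0 0 0.002 0;0 0 0 0.001 0"

```text
time: 6.65
position: [0.568, -0.1335, 0.1334]
eef_rot: [3.142, 0.0, 2.688]
wrist_force: [0.9, 0.9, 2.6]
finger_gap: 0.0005
```

>>> step_arm:
  targets: "0 0 0 0.001 0;0 0 0 0.001 0;0 0 0 0.0005 0"

```text
time: 6.95
position: [0.5681, -0.1335, 0.1313]
eef_rot: [3.141, 0.0, 2.688]
wrist_force: [0.4, -0.2, 3.7]
finger_gap: 0.0002
```

>>> step_arm:
  targets: "0 0 0 0.0005 0;0 0 0 0 0"

```text
time: 7.15
position: [0.5681, -0.1335, 0.1313]
eef_rot: [3.141, 0.001, 2.688]
wrist_force: [0.7, 1.0, 4.7]
finger_gap: 0.0007
```

>>> step_arm:
  targets: "0 0 0 0.001 0;0 0 0 0.001 0;0 0 0 0 0;0 0 0 0 0"

```text
time: 7.55
position: [0.5683, -0.1336, 0.1313]
eef_rot: [3.141, 0.002, 2.688]
wrist_force: [-2.9, 1.6, 12.4]
finger_gap: 0.0003
```

>>> step_arm:
  targets: "0 0 0 0.001 0;0 0 0 0.001 0;0 0 0 0 0;0 0 0 0 0"

```text
time: 7.95
position: [0.5687, -0.1337, 0.1312]
eef_rot: [3.141, 0.005, 2.688]
wrist_force: [-5.9, 3.3, 18.6]
finger_gap: 0.0005
```

>>> step_arm:
  targets: "0 0 0 -0.03 0;0 0 0 -0.03 0;1 .012 .033 0 0;1 .012 .033 0 0;1 .012 .033 0 0;1 .012 .033 0 0;1 .012 .033 0 0;1 .012 .033 0 0;1 0 0 0 0;1 0 0 0 0;1 0 0 0 0"

```text
time: 9.05
position: [0.5898, 0.0751, 0.1862]
eef_rot: [-3.141, -0.001, 2.687]
wrist_force: [0.3, 0.3, 0.1]
finger_gap: 0.0693
```

Run:
```python
from h import *
print(r.observe()["position"])
im=r.snapshot("side")[:,:,::-1];w=r.snapshot("wrist")[:,:,::-1]
x,y=proj("side",[.568,-.134,.10])[0].astype(int)
t=cv2.resize(im[y-30:y+30,x-20:x+20],(400,600),interpolation=cv2.INTER_CUBIC)
w=cv2.resize(w[120:312,128:384],(400,300))
x,y=proj("side",[.590,.076,.12])[0].astype(int)
t2=cv2.resize(im[y-30:y+30,x-40:x+40],(400,300),interpolation=cv2.INTER_CUBIC)
cv2.imwrite("pics/s4.png",np.hstack([t,np.vstack([w,t2])]))
```

```text
[0.58984249 0.07510749 0.18616064]
```

View pics/s4.png

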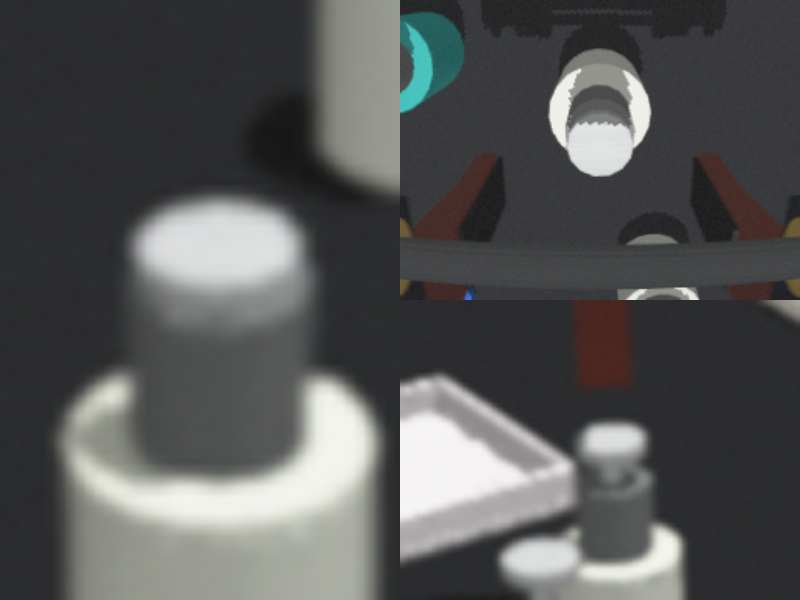

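B is home and standing. A is centred between the open fingers. Descend, then grip the collar.

>>> step_arm:
  targets: "1 0 0 0 0;1 0 0 0.02 0;1 0 0 0.02 0;1 0 0 0.02 0;1 0 0 0.02 0;1 0 0 0.013 0;1 0 0 0 0;.3 0 0 0 0;.3 0 0 0 0;.3 0 0 0 0;.3 0 0 0 0;.3 0 0 0 0;.3 0 0 0 0;0 0 0 0 0;0 0 0 0 0;0 0 0 0 0;0 0 0 0 0;0 0 0 0 0"
  force: 25

```text
time: 10.95
position: [0.59, 0.076, 0.0937]
eef_rot: [-3.141, 0.0, 2.688]
wrist_force: [-1.1, -0.3, 0.9]
finger_gap: 0.0358
```

>>> step_arm:
  targets: "0 0 0 -0.01 0;0 0 0 -0.02 0;0 0 0 -0.03 0;0 0 0 0 0;0 .0086 .01335 0 0;0 .0172 .0267 0 0;0 .0172 .0267 0 0;0 .0172 .0267 0 0;0 .0172 .0267 0 0;0 .0172 .0267 0 0;0 .0172 .0267 0 0;0 .0172 .0267 0 0;0 .0086 .01335 0 0;0 0 0 0 0;0 0 0 0 0;0 0 0 0 0"

```text
time: 12.55
position: [0.5602, 0.3272, 0.1531]
eef_rot: [-3.14, -0.0, 2.687]
wrist_force: [0.4, -0.4, -4.7]
finger_gap: 0.0354
```

Run:
```python
from h import *
o=r.observe();print(o["position"],o["wrist_force"],o["finger_gap"])
im=r.snapshot("side")[:,:,::-1]
x,y=proj("side",[.56,.328,.1])[0].astype(int)
cv2.imwrite("pics/s5.png",cv2.resize(im[y-60:y+60,x-80:x+80],(800,600),interpolation=cv2.INTER_CUBIC))
```

```text
[0.56017749 0.32716152 0.15305628] [ 0.44920304 -0.37419826 -4.70039357] 0.03537442820642379
```

View pics/s5.png

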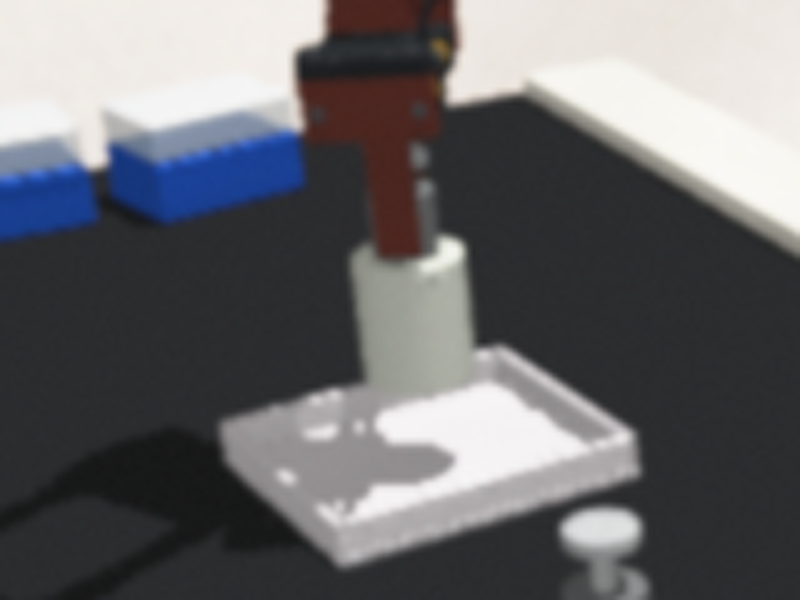

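The dispenser hangs upright over the tray. Lowering it.

>>> step_arm:
  targets: "0 0 0 0.02 0;0 0 0 0.015 0;0 0 0 0.01 0;0 0 0 0.005 0;0 0 0 0.002 0;0 0 0 0.001 0;0 0 0 0 0"

```text
time: 13.3
position: [0.5603, 0.3285, 0.1013]
eef_rot: [3.141, 0.001, 2.688]
wrist_force: [-1.0, -0.2, -3.0]
finger_gap: 0.0358
```

>>> step_arm:
  targets: "0 0 0 0.001 0;0 0 0 0 0"

```text
time: 13.5
position: [0.5602, 0.3285, 0.1001]
eef_rot: [3.141, 0.0, 2.688]
wrist_force: [0.1, 0.5, -4.3]
finger_gap: 0.0355
```

>>> step_arm:
  targets: "0 0 0 0.0005 0;0 0 0 0 0"

```text
time: 13.7
position: [0.56, 0.3284, 0.0992]
eef_rot: [3.142, 0.0, 2.688]
wrist_force: [0.3, 0.1, -4.3]
finger_gap: 0.0354
```

>>> step_arm:
  targets: "0 0 0 0.0005 0;0 0 0 0 0"

```text
time: 13.9
position: [0.5601, 0.3284, 0.0987]
eef_rot: [3.141, 0.0, 2.688]
wrist_force: [0.3, -1.0, -3.7]
finger_gap: 0.0356
```

>>> step_arm:
  targets: "0 0 0 0.0005 0;0 0 0 0 0"

```text
time: 14.1
position: [0.5601, 0.3283, 0.0987]
eef_rot: [3.141, 0.0, 2.688]
wrist_force: [-0.5, -0.6, -1.2]
finger_gap: 0.0356
```

Touchdown on the tray floor. Release and retreat.

>>> step_arm:
  targets: ".5 0 0 0.0003 0;.6 0 0 0 0;.8 0 0 0 0;1 0 0 0 0;1 0 0 0 0;1 0 0 0 0;1 0 0 0 0;1 0 0 0 0;1 0 0 -0.02 0;1 0 0 -0.03 0;1 0 0 -0.03 0;1 0 0 -0.03 0;1 .02 .03 0 0;1 .02 .03 0 0;1 .02 .03 0 0;1 .02 .03 0 0;1 .02 .03 0 0;1 0 0 0 0;1 0 0 0 0"

```text
time: 16.0
position: [0.5355, 0.5075, 0.2069]
eef_rot: [-3.14, -0.0, 2.689]
wrist_force: [0.0, -0.4, -0.1]
finger_gap: 0.0879
```

Run:
```python
from h import *
o=r.observe();print(o["position"],o["wrist_force"],o["finger_gap"])
im=r.snapshot("side")[:,:,::-1][100:330,100:400];t=r.snapshot("top")[:,:,::-1][60:260]
a=cv2.resize(im,(450,345),interpolation=cv2.INTER_CUBIC);b=cv2.resize(t,(640,250))
c=np.zeros((595,640,3),np.uint8);c[:345,:450]=a;c[345:]=b
cv2.imwrite("pics/s6.png",c)
```

```text
[0.53552195 0.5075113  0.20686501] [ 0.00064221 -0.36602094 -0.06688156] 0.08791113020011168
```

View pics/s6.png

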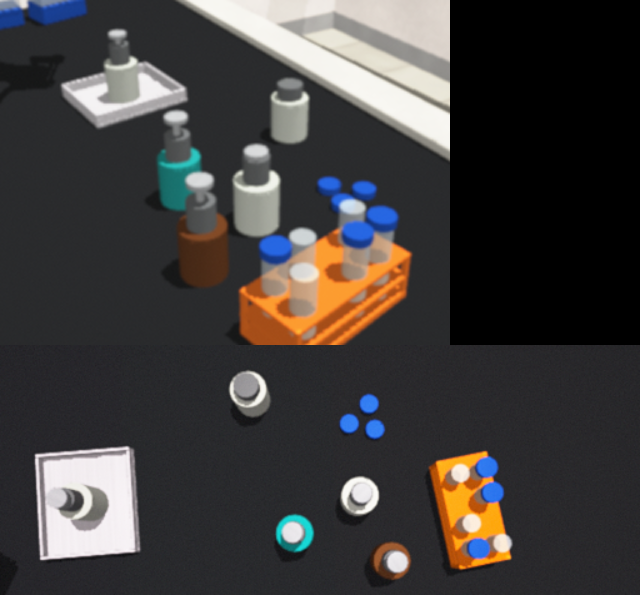

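The faulty dispenser stands upright in the tray and the sound one stands in place with its plunger down. Nothing else has moved.

```bash
python3 -c "
from plant import r
print(r.hand_in())"
```

```text
the job is handed in; nothing more can be done
None
```

The job is done and handed in at about 16 s of the 54 s allowed; no verdict was reported.

- **Faulty dispenser (the one nearer the tray):** its resistance climbed at about 2 N per mm once past 6 mm. I stopped at 8.2 N with the plunger about 8.4 mm down. I then gripped it by the collar and set it in the middle of the metal tray.
- **Sound dispenser (the one nearer the rack):** it took about 2–3 N all the way down. The firm stop came with the fingertips at 114 mm, and I pushed against it to 18.6 N to confirm it was home. I left it where it stood.

The last side and top pictures show the faulty dispenser upright in the tray. The sound one is in place with its plunger down, nothing else has moved, and the arm is clear of everything. None of the checks failed. In the side view the faulty dispenser's head showed about 2 mm off my top-camera estimate, which is within the calibration error.

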